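# Set the decorating turntable to the yellow mark

### The arm

A 6-joint arm with a two-finger parallel gripper is mounted at the origin on the work surface. World frame = base frame: x ahead of the robot, y to its left, z up, the work surface at z = 0. Lengths are in mm, angles in degrees, forces in N, time in s.
With the tool pointing down it reaches from about 325 to 850 mm from the base axis. Payload 15.5 kg.
Tool frame: the origin (TCP) lies midway between the tips of the shut fingers; the grasp point (between the pads) lies ctrl.grip_point_offset behind it (ctrl.grip_point_offset is the distance from the TCP to the grasp point, in mm); x points along the fingers, z is the direction in which the jaws open and shut, and the axes are right-handed (so a half turn about x gives the same grasp; the last joint's range is limited). The gripper opens to 91 mm and grips with 3 to 60 N. Pads are 32 mm wide; open, the fingers measure 118 mm over their backs; the gripper's body (76 mm by 178 mm) begins 60 mm behind the grasp point.
Start: joints at [-74.456, 28.281, 77.091, -0, 74.628, -5.472], TCP at [224.145, -583.426, 213.915] pointing down, gripper open.
Joint ranges: [-166.48, 166.48], [-47.26, 123.95], [12.59, 153.08], [-70.14, 250.14], [6.76, 159.57], [-176.63, 176.63]. Speed limits (degrees/s): [108.29, 108.29, 147.25, 172.46, 172.46, 172.46].

### API

Orientations are given as a 3x3 rotation matrix whose columns are the frame's x, y, z axes.
In Python, from workcell import observe, viewer, ctrl gives the robot as it stands. The module is installed in compiled form; this text tells all that it offers.
- The arm moves only by the tool apply_moves, never from a script. Its argument "commands" is a list of rows, each a list of 7 numbers: the shift along the tool's x, y, z as a fraction of full scale, then the turn, a rotation vector about the tool's x, y, z as a fraction of full scale, then the closure, from 0 (fully open) to 1 (shut). A call has 1 to 10 rows; each row is the pose to reach, as a shift and turn from the pose commanded when the call began, along the tool's axes at that moment, turning the shorter way round; what a row does not reach only later rows make up. Full scale, the value 1, is 400 mm for a shift and pi rad for a turn. A row lasts 1/10 s, in which the tool goes at most 50 mm and 8.59 degrees, less where a joint would pass 70% of its speed; a pose out of reach is approached as far as the arm can. A call with a number of a shift or a turn outside -1 to 1 is refused whole. A call with a gripper value outside its range is refused whole. The fingers move at their own pace and stop on an object; "newtons" is the grip in N (left out, the last holds). Time passes only in rows, so rows that repeat a pose let the fingers close. It gives the time, the measured TCP pose, the force and the opening at its end, in the units of the state.
- observe(): the state, without advancing time (a new reading comes with each control period).
- viewer.grab_frame(name): name is "scene" or "top" or "wrist"; returns a dict with "frame" (420x560x3 uint8, red, green, blue), "intrinsics" (3x3 intrinsics, pixels), "R" (3x3) and "t" (3): a world point X has camera coordinates R X + t; the wrist camera has in their place "T_tool_cam" (4x4, takes a point from camera to tool coordinates, whose origin is the TCP and whose axes are the tool frame's). Camera axes: x right, y down, z forward; pixel columns grow to the right and rows downward; lengths in mm; the calibration is good to about 2 mm. A picture is of the moment at which its call begins: read the wrist's pose just before it. There is no depth.
- ctrl.finish_job(): hands the job in, once; it reports no verdict.
The state is a dict: "t": time; "qpos": joint angles; "qd": joint speeds; "tau": joint torques, N m; "position": TCP position; "orientation": TCP orientation; "ft_force": force on the tool from outside, world axes, zero at the start; "torque": the same for the moment, N m; "width": opening from 0.0 (shut) to 1.0 (fully open).
Only numpy, scipy, OpenCV 4.12 (cv2) and the standard library are available. Lean on these libraries where they do the work, as an engineer would, in place of code of your own. Each camera call takes 0.05 s, during which the arm holds its last target. There are 200 camera calls.

### The job

Gently push the turntable's red-knobbed lever round until the red pointer on the opposite side points at the middle of the yellow dot on the scale, so the next side of the pot can be decorated. Leave it there and move clear. Do not touch the pot, which must ride round standing on the turntable, and leave the other things on the table where they are.

Things in the scene. Friction and masses are not known exactly. Their poses are not given: they have to be found in the camera images.
- wheel: grey fixed round base (scale ring) of the decorating turntable, 260 mm diameter, top 16 mm above the table; origin at the centre of its underside, on the vertical turning axis; its x axis points from the axis to the middle of the scale with the coloured dots, z up
- head (a joint): angle of the turning aluminium head (176 mm diameter, top 32 mm above the table) in rad; 0 = pointer along the base's x axis, positive = counter-clockwise seen from above, stops at -1.0 and +1.0. It turns stiffly (about 2 N at the knob) and stays where it is left; it has no detents
- knob_top (a point): centre of the flat top of the upright red knob at the end of the lever. The knob is a cylinder 26 mm in diameter, 150 mm from the turning axis, reaching from 22 to 82 mm above the table. A steel lever bar 12 mm wide, 22 to 30 mm above the table, joins it to the head. The lever lies exactly opposite the pointer, so when the knob goes one way round the pointer goes the same way round on the other side
- pointer_tip (a point): tip of the thin red pointer of the head, 112 mm from the turning axis, just above the scale, on the side opposite the lever
- dot_yellow: yellow round dot on the scale, 18 mm diameter, 2 mm high, centre 112 mm from the turning axis; origin at its centre - the mark to be set
- dot_white: white round dot on the scale, 18 mm diameter, 2 mm high, centre 112 mm from the turning axis; origin at its centre - not wanted
- dot_blue: blue round dot on the scale, 18 mm diameter, 2 mm high, centre 112 mm from the turning axis; origin at its centre - not wanted
- dot_green: green round dot on the scale, 18 mm diameter, 2 mm high, centre 112 mm from the turning axis; origin at its centre - not wanted
- pot: black and yellow round lacquered pot standing loose on the middle of the head, 144 mm largest diameter, 91 mm tall (its top 123 mm above the table); origin at the centre of its underside. It turns with the head
- glaze_jar: closed yellow jar with a white cap and pale label, 60 mm diameter, 75 mm tall; origin at the centre of its underside. Bystander, loose
- copper_bowl: small copper bowl, 84 mm across the rim, 40 mm tall; origin at the centre of its underside. Bystander, loose
- sample_tile: flat black and yellow tile, 100 x 100 x 8 mm; origin at the centre of its underside. Bystander, loose
- vase: white square vase with a yellow lid, 70 x 70 mm, 112 mm tall; origin at the centre of its underside. Bystander, loose
- brush: brush lying on the table; about 180 mm long; origin under its middle, its x axis along the handle. Bystander, loose

How it is judged:
By the outcome, as a careful person would: the job done as asked, in the order asked, and still so for the second after the job is handed in, with the robot touching nothing.
It also fails if it takes over 45 s, if anything falls off the work surface, if the arm or the gripper's body presses on something with over 40 N, if the wrist force passes 120 N, or if a joint passes its speed limit or range.

## Working session

There is one attempt and no reset: what is moved stays moved. The work goes in short steps, Python scripts to look and compute and a tool call to move; the robot and the scene stay as the last step left them, time stands still between calls to the robot, and variables do not carry over. Pictures are saved under pics/ and viewed, on a budget of 10 in all, crops included, one or two more only if the job needs it, and the job is handed in when it is done.

Besides the shell and the picture viewer there is one more tool, called after "Request:" as name(argument=value, ...) on one line, values as JSON. apply_moves: Moves the arm, as the interface text tells. Shift numbers are shares of 400 mm and turn numbers shares of pi rad, none past 1 either way. Its arguments: {"type":"object","properties":{"commands":{"type":"array","items":{"type":"array","items":{"type":"number","minimum":-1,"maximum":1}}},"newtons":{"type":"number"}},"required":["commands"]}

```bash
mkdir -p pics
cat > h.py <<'E'
import numpy as np, cv2, pickle
from workcell import observe, viewer, ctrl
def grab(n,f):
    s=observe(); d=viewer.grab_frame(n); d['state']=s
    pickle.dump(d,open(f'pics/{f}.pkl','wb')); cv2.imwrite(f'pics/{f}.png',cv2.cvtColor(d['frame'],cv2.COLOR_RGB2BGR)); return d
def load(f): return pickle.load(open(f'pics/{f}.pkl','rb'))
def ray(d,px,z):
    K=np.array(d['intrinsics']); R=np.array(d['R']); t=np.array(d['t'])
    v=R.T@np.linalg.solve(K,[px[0],px[1],1]); c=-R.T@t
    return c+v*(z-c[2])/v[2]
def proj(d,X):
    p=np.array(d['intrinsics'])@(np.array(d['R'])@np.array(X,float)+np.array(d['t'])); return p[:2]/p[2]
E
python3 - <<'E'
from h import *
a=grab('top','top1');b=grab('scene','sc1');s=observe()
print(s['t'],s['position'],s['orientation'],s['ft_force'],ctrl.grip_point_offset)
for d in(a,b):print(-np.array(d['R']).T@np.array(d['t']))
E
```

```text
0.1 [ 224.07459664 -583.05981525  213.37459958] [[-3.03889254e-04  9.33464732e-01  3.58669071e-01]
 [ 1.13161212e-03  3.58669179e-01 -9.33464054e-01]
 [-9.99999314e-01  1.22204573e-04 -1.16531572e-03]] [-0.30009355 -0.64364476  0.77092444] 18.8
[ 479.77155157  -26.61495429 1090.71510852]
[1273.63324314  236.98312354 1119.71791091]
```

View pics/top1.png

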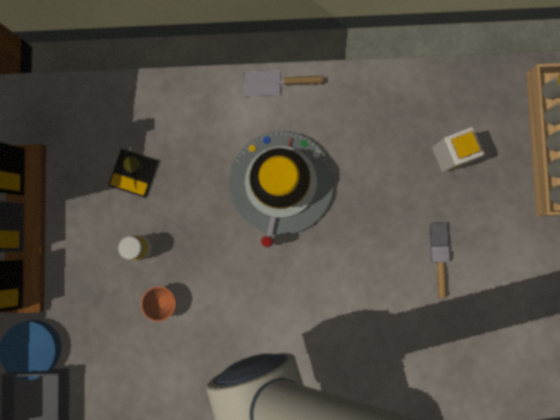

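View pics/sc1.png

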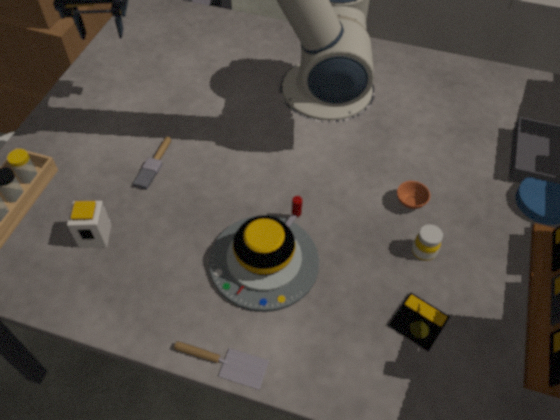

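The top view shows the turntable at about (283,182), the knob at (267,241) and the yellow dot at (252,149). The pointer is near (291,142). Next I'll enlarge both views.

Run:
```python
from h import *
a=cv2.imread('pics/top1.png')[120:255,220:345];b=cv2.imread('pics/sc1.png')[185:320,200:325]
z=lambda i:cv2.convertScaleAbs(cv2.resize(i[:, :125],(375,405),interpolation=cv2.INTER_CUBIC),alpha=1.5)
cv2.imwrite('pics/crop1.png',np.hstack([z(a),z(b)]))
```

```text
(no output)
```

View pics/crop1.png

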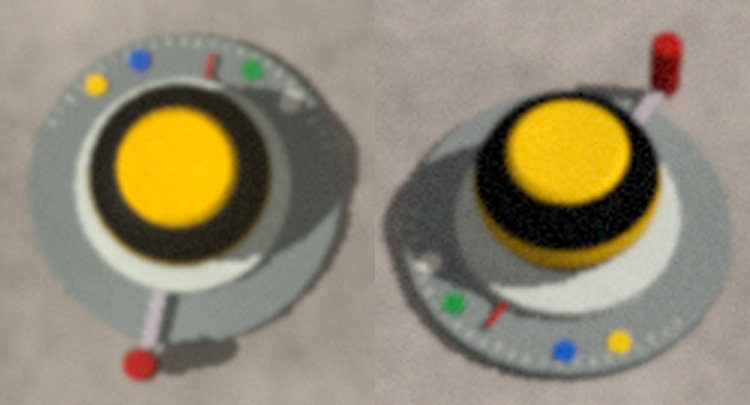

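The crops give these pixels. Top: yellow (252,148.7), blue (266.7,140.3), green (304,143.3), white (317,153), tip (290.7,138.3), knob top (266.7,241.3). Scene: yellow (281.7,299.3), blue (263.3,302), green (226.3,286.3), white (218,272.3), tip (237.3,293.7), knob top (297.3,199).

Run:
```python
from h import *
from scipy.optimize import least_squares
T=load('top1');S=load('sc1')
P={'y':((252,148.7),(281.7,299.3),18,112),'b':((266.7,140.3),(263.3,302),18,112),'g':((304,143.3),(226.3,286.3),18,112),'w':((317,153),(218,272.3),18,112),'tip':((290.7,138.3),(237.3,293.7),20,112),'knob':((266.7,241.3),(297.3,199),82,150)}
W={}
for k,(a,b,z,r) in P.items():
    A=ray(T,a,z);B=ray(S,b,z);print(k,A.round(1),B.round(1));W[k]=((A+B)/2)[:2],A[:2],B[:2]
for j in range(3):
    f=lambda c:[np.hypot(*(W[k][j]-c))-P[k][3] for k in P]
    r=least_squares(f,[600,-20]);print(r.x,r.fun.round(1))
    for k in P:
        v=W[k][j]-r.x;print(k,np.degrees(np.arctan2(v[1],v[0])).round(2))
s=observe();print(s['orientation'])
```

```text
y [729.4  83.5  18. ] [733.1  85.1  18. ]
b [749.2  46.5  18. ] [752.1  48.1  18. ]
g [738.3 -45.7  18. ] [740.8 -44.2  18. ]
w [712.8 -77.   18. ] [712.7 -75.4  18. ]
tip [751.5 -13.2  20. ] [751.6 -13.6  20. ]
knob [497.8  48.   82. ] [499.3  49.9  82. ]
[643.9735565  13.1948705] [ 0.6  0.  -0.1  0.8 -1.1 -0.3]
y 39.17
b 17.72
g -31.33
w -52.41
tip -13.89
knob 166.19
[642.90149332  11.60186858] [ 0.5 -0.1 -0.7  0.9 -0.6 -0.4]
y 39.75
b 18.16
g -31.01
w -51.71
tip -12.88
knob 165.92
[645.0599733   14.79099108] [ 0.7  0.1  0.5  0.8 -1.7 -0.1]
y 38.6
b 17.28
g -31.65
w -53.11
tip -14.91
knob 166.46
[[-3.03889254e-04  9.33464732e-01  3.58669071e-01]
 [ 1.13161212e-03  3.58669179e-01 -9.33464054e-01]
 [-9.99999314e-01  1.22204573e-04 -1.16531572e-03]]
```

The yellow dot is at about +39.2° and the pointer at about −13.9°, so the head needs about +53° (CCW). The axis is at about (644,13). I'll push the knob from its +y side with shut fingers, keeping the gripper body above the pot.

Request:
apply_moves(commands=[[0,0.606,-0.7025,0,0,0,1],[0,0.606,-0.7025,0,0,0,1],[0,0.606,-0.7025,0,0,0,1],[0,0.606,-0.7025,0,0,0,1],[0,0.606,-0.7025,0,0,0,1],[0,0.606,-0.7025,0,0,0,1],[0,0.606,-0.7025,0,0,0,1],[0,0.606,-0.7025,0,0,0,1],[0,0.606,-0.7025,0,0,0,1],[0,0.606,-0.7025,0,0,0,1]], newtons=20)

```text
t: 1.1
position: [349.8, -234.1, 213.9]
orientation: [[-0.0, 0.933, 0.36], [-0.0, 0.36, -0.933], [-1.0, -0.0, 0.0]]
ft_force: [-0.2, 0.6, -0.7]
width: 0.154
```

Request:
apply_moves(commands=[[0,0.606,-0.7025,0,0,0,1],[0,0.606,-0.7025,0,0,0,1],[0,0.606,-0.7025,0,0,0,1],[0,0.606,-0.7025,0,0,0,1],[0,0.606,-0.7025,0,0,0,1],[0,0.606,-0.7025,0,0,0,1],[0,0.606,-0.7025,0,0,0,1],[0,0.606,-0.7025,0,0,0,1],[0,0.606,-0.7025,0,0,0,1],[0,0.606,-0.7025,0,0,0,1]])

```text
t: 2.1
position: [475.4, 114.2, 213.6]
orientation: [[-0.001, 0.934, 0.359], [-0.0, 0.359, -0.934], [-1.0, -0.001, 0.0]]
ft_force: [-0.3, 0.0, 0.5]
width: 0.008
```

Request:
apply_moves(commands=[[0.1,0,0,0,0,0,1],[0.2,0,0,0,0,0,1],[0.3,0,0,0,0,0,1],[0.385,0,0,0,0,0,1],[0.385,0,0,0,0,0,1],[0.385,0,0,0,0,0,1]])

```text
t: 2.7
position: [475.1, 113.9, 60.4]
orientation: [[-0.001, 0.934, 0.357], [-0.0, 0.357, -0.934], [-1.0, -0.001, -0.0]]
ft_force: [0.2, 0.1, -0.3]
width: 0.004
```

Run:
```python
from h import *
d=grab('wrist','w1');e=grab('top','top2');e2=grab('scene','sc2')
print(d['state']['position'],np.array(d['T_tool_cam']).round(2))
cv2.imwrite('pics/m2.png',np.hstack([cv2.resize(cv2.imread('pics/w1.png'),(400,300)),cv2.resize(cv2.imread('pics/top2.png')[120:270,200:400],(400,300),interpolation=cv2.INTER_CUBIC)]))
```

```text
[475.12783948 113.90493755  60.43090645] [[  -0.     -0.24    0.97 -170.78]
 [   0.     -0.97   -0.24   66.18]
 [   1.      0.      0.      0.3 ]
 [   0.      0.      0.      1.  ]]
```

View pics/m2.png

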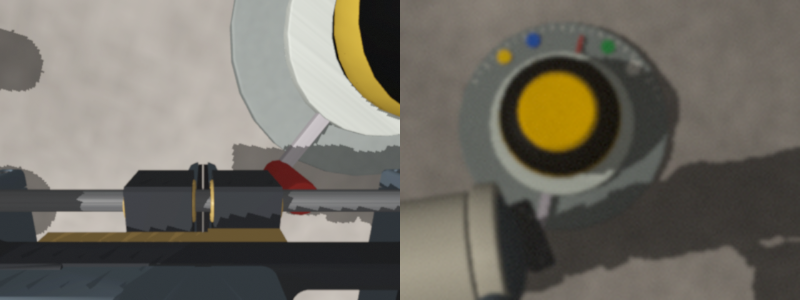

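The head hasn't moved, and the fingers are on the +y side of the knob at a safe height. Next I'll work out the arc waypoints.

Run:
```python
from h import *
C=np.array([644,13.2]);y=np.array([.934,.357]);z=np.array([.357,-.934]);p=np.array([475.1,113.9])
for f in np.arange(166,220,3):
    q=C+150*np.array([np.cos(np.radians(f)),np.sin(np.radians(f))])-26.5*z-p
    print(f,(y@q/400).round(4),(z@q/400).round(4))
```

```text
166 -0.003 0.105
169 -0.0138 0.1214
172 -0.0237 0.1383
175 -0.0327 0.1557
178 -0.0409 0.1736
181 -0.048 0.1919
184 -0.0542 0.2105
187 -0.0594 0.2294
190 -0.0637 0.2486
193 -0.0669 0.268
196 -0.0691 0.2875
199 -0.0702 0.3071
202 -0.0704 0.3267
205 -0.0695 0.3463
208 -0.0676 0.3659
211 -0.0647 0.3853
214 -0.0607 0.4045
217 -0.0558 0.4235
```

Request:
apply_moves(commands=[[0,0,0.05,0,0,0,1],[0,-0.002,0.085,0,0,0,1],[0,-0.003,0.105,0,0,0,1],[0,-0.0138,0.1214,0,0,0,1],[0,-0.0237,0.1383,0,0,0,1],[0,-0.0327,0.1557,0,0,0,1],[0,-0.0327,0.1557,0,0,0,1]])

```text
t: 3.55
position: [484.8, 51.5, 59.9]
orientation: [[-0.001, 0.934, 0.358], [-0.0, 0.358, -0.934], [-1.0, -0.001, -0.0]]
ft_force: [0.3, 0.6, -0.4]
width: 0.004
```

Run:
```python
from h import *
d=grab('wrist','w2');e=grab('top','top3');e2=grab('scene','sc3')
print(d['state']['position'],d['state']['ft_force'])
c=lambda f,r,k:cv2.resize(cv2.imread(f)[r:r+150,k:k+200],(400,300),interpolation=cv2.INTER_CUBIC)
cv2.imwrite('pics/m3.png',np.vstack([np.hstack([cv2.resize(cv2.imread('pics/w2.png'),(400,300)),c('pics/top3.png',120,200)]),np.hstack([c('pics/sc2.png',180,180),c('pics/sc3.png',180,180)])]))
```

```text
[484.78994802  51.47929325  59.87941386] [ 0.34496166  0.56051721 -0.41741153]
```

View pics/m3.png

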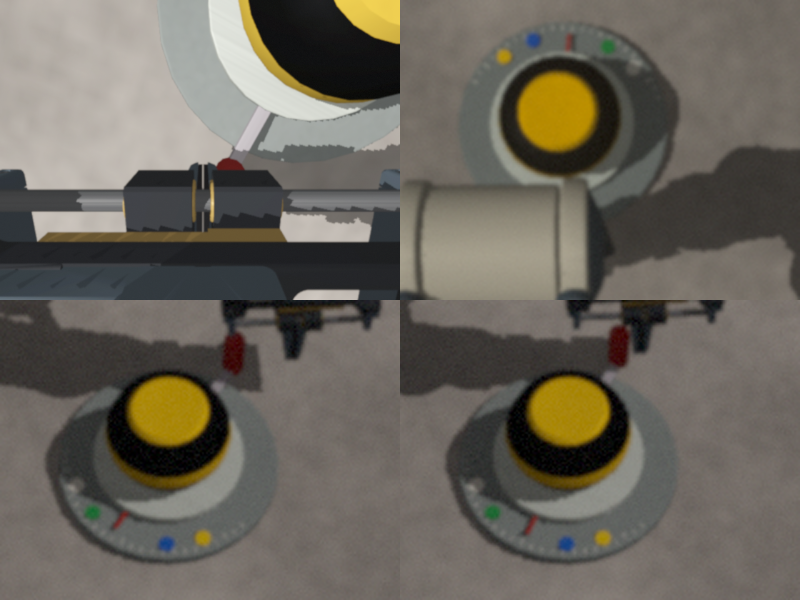

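Contact is made and the pointer has moved about +6°. The fingers are thinner than I assumed, so the knob lags the plan by about 3°. I'll carry on round the arc to about 211° planned and check there.

Request:
apply_moves(commands=[[0,-0.0082,0.0179,0,0,0,1],[0,-0.0153,0.0362,0,0,0,1],[0,-0.0215,0.0548,0,0,0,1],[0,-0.0267,0.0737,0,0,0,1],[0,-0.031,0.0929,0,0,0,1],[0,-0.0342,0.1123,0,0,0,1],[0,-0.0364,0.1318,0,0,0,1],[0,-0.0375,0.1514,0,0,0,1],[0,-0.0377,0.171,0,0,0,1],[0,-0.0368,0.1906,0,0,0,1]])

```text
t: 4.7
position: [499.2, -24.9, 59.9]
orientation: [[0.0, 0.933, 0.359], [-0.0, 0.359, -0.933], [-1.0, 0.0, 0.0]]
ft_force: [-2.5, 2.4, 0.2]
width: 0.004
```

Request:
apply_moves(commands=[[0,0.0019,0.0196,0,0,0,1],[0,0.0048,0.039,0,0,0,1],[0,0.0048,0.039,0,0,0,1]])

```text
t: 5.0
position: [507.4, -39.1, 60.0]
orientation: [[0.001, 0.934, 0.358], [-0.0, 0.358, -0.934], [-1.0, 0.001, 0.001]]
ft_force: [0.4, -0.2, -0.4]
width: 0.007
```

Run:
```python
from h import *
d=grab('wrist','w4');e=grab('top','top4');e2=grab('scene','sc4')
print(d['state']['position'],d['state']['ft_force'])
c=lambda f,r,k:cv2.convertScaleAbs(cv2.resize(cv2.imread(f)[r:r+75,k:k+100],(400,300),interpolation=cv2.INTER_CUBIC),alpha=1.7)
cv2.imwrite('pics/m4.png',np.vstack([np.hstack([cv2.resize(cv2.imread('pics/w4.png'),(400,300)),c('pics/top4.png',120,230)]),np.hstack([cv2.resize(cv2.imread('pics/sc4.png')[150:330,150:390],(400,300)),c('pics/sc4.png',250,210)])]))
```

```text
[507.43953765 -39.10340852  60.02397491] [ 0.40657558 -0.22538931 -0.38256511]
```

View pics/m4.png

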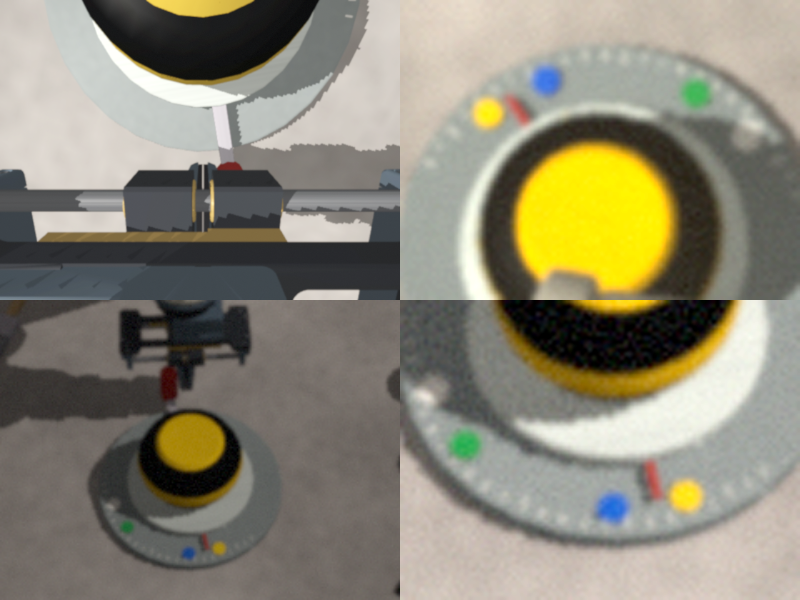

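The pointer has stopped just short of the yellow dot. Top: tip (257.5,144.2), yellow (252,148.2). Scene: tip (274,300), yellow (281.5,299).

```bash
cat >> h.py <<'E'
def ang(T,S,P,C=(644,13.2),z=(18,20)):
    for k,(a,b) in P.items():
        zz=z[0] if k!='tip' else z[1]
        for d,px,c in((T,a,(642.9,11.6)),(S,b,(645.06,14.8))):
            v=ray(d,px,zz)[:2]-c; print(k,np.degrees(np.arctan2(v[1],v[0])).round(2),np.hypot(*v).round(1))
E
python3 - <<'E'
from h import *
ang(load('top4'),load('sc4'),{'tip':((257.5,144.2),(274,300)),'y':((252,148.2),(281.5,299))})
E
```

```text
tip 30.83 112.8
tip 29.7 110.5
y 39.33 113.4
y 38.52 111.8
```

The head still needs about +8.7°. I'll push most of that, then check from close up.

Request:
apply_moves(commands=[[0,0.003,0.014,0,0,0,1],[0,0.006,0.028,0,0,0,1],[0,0.01,0.04,0,0,0,1],[0,0.012,0.048,0,0,0,1],[0,0.012,0.048,0,0,0,1],[0,0.012,0.048,0,0,0,1]])

```text
t: 5.75
position: [517.9, -54.4, 60.0]
orientation: [[0.001, 0.934, 0.359], [-0.0, 0.359, -0.934], [-1.0, 0.0, 0.0]]
ft_force: [0.3, 0.2, 0.9]
width: 0.007
```

Run:
```python
from h import *
def avg(n,f,N=6):
    d=grab(n,f); a=d['frame'].astype(float)
    for _ in range(N-1): a+=viewer.grab_frame(n)['frame']
    d['frame']=(a/N).astype(np.uint8);cv2.imwrite(f'pics/{f}.png',d['frame'][...,::-1]);
e=avg('top','top5');e2=avg('scene','sc5')
c=lambda f,r,k:cv2.convertScaleAbs(cv2.resize(cv2.imread(f)[r:r+40,k:k+40],(400,400),interpolation=cv2.INTER_CUBIC),alpha=1.7)
cv2.imwrite('pics/m5.png',np.hstack([c('pics/top5.png',128,232),c('pics/sc5.png',275,258)]))
print(observe()['position'],observe()['ft_force'])
```

```text
[517.62736315 -54.27894323  59.92660554] [ 0.62440953 -0.45790787 -0.27970948]
```

View pics/m5.png

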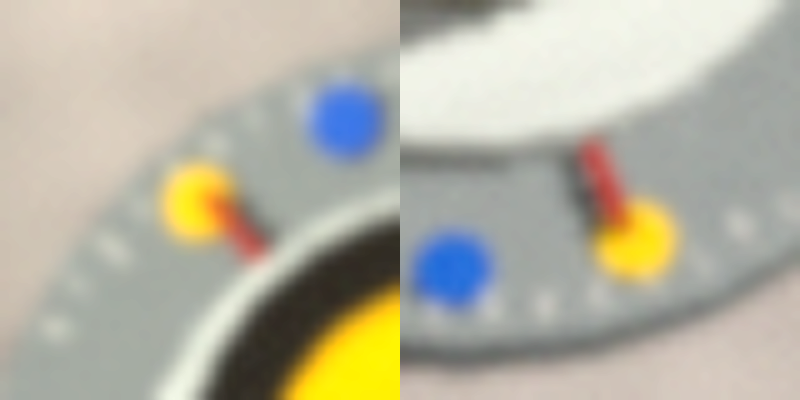

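Both views show the pointer's end lapping the yellow dot, slightly to the blue side. The dot centres are at (251.8,148.3) in the top view and (281.6,299.1) in the scene view.

Run:
```python
from h import *
T,S=load('top5'),load('sc5')
ang(T,S,{'y':((251.8,148.3),(281.6,299.1))})
for z in(19,22,25):
  print(z);ang(T,S,{'tip':((253.2,148),(280,296.8))},z=(18,z));ang(T,S,{'tip':((255.8,151),(278.6,293.1))},z=(18,z));ang(T,S,{'tip':((258.2,153.5),(277.2,289.5))},z=(18,z))
```

```text
y 39.6 113.6
y 38.58 112.1
19
tip 38.05 111.6
tip 37.77 106.0
tip 37.96 101.6
tip 37.92 96.3
tip 37.59 93.0
tip 38.03 86.7
22
tip 38.15 110.9
tip 37.47 107.5
tip 38.07 100.9
tip 37.58 97.8
tip 37.71 92.3
tip 37.65 88.2
25
tip 38.25 110.2
tip 37.17 108.9
tip 38.18 100.2
tip 37.25 99.2
tip 37.83 91.6
tip 37.29 89.7
```

The pointer is about 1.2° short.

Request:
apply_moves(commands=[[0,0.001,0.004,0,0,0,1],[0,0.002,0.0075,0,0,0,1],[0,0.002,0.0075,0,0,0,1],[0,0.002,0.0075,0,0,0,1]])

```text
t: 6.75
position: [519.5, -56.9, 59.9]
orientation: [[-0.0, 0.933, 0.359], [-0.0, 0.359, -0.933], [-1.0, -0.0, 0.0]]
ft_force: [0.3, 0.2, 0.3]
width: 0.012
```

Run:
```python
from h import *
def avg(n,f,N=6):
    d=grab(n,f); a=d['frame'].astype(float)
    for _ in range(N-1): a+=viewer.grab_frame(n)['frame']
    d['frame']=(a/N).astype(np.uint8);cv2.imwrite(f'pics/{f}.png',d['frame'][...,::-1]);
e=avg('top','top6');e2=avg('scene','sc6')
c=lambda f,r,k:cv2.convertScaleAbs(cv2.resize(cv2.imread(f)[r:r+40,k:k+40],(400,400),interpolation=cv2.INTER_CUBIC),alpha=1.4)
cv2.imwrite('pics/m6.png',np.hstack([c('pics/top6.png',128,232),c('pics/sc6.png',275,258)]))
print(observe()['position'],observe()['ft_force'])
```

```text
[519.49154924 -56.79166774  59.93226462] [-0.4795795  -0.33979613 -0.1310609 ]
```

View pics/m6.png

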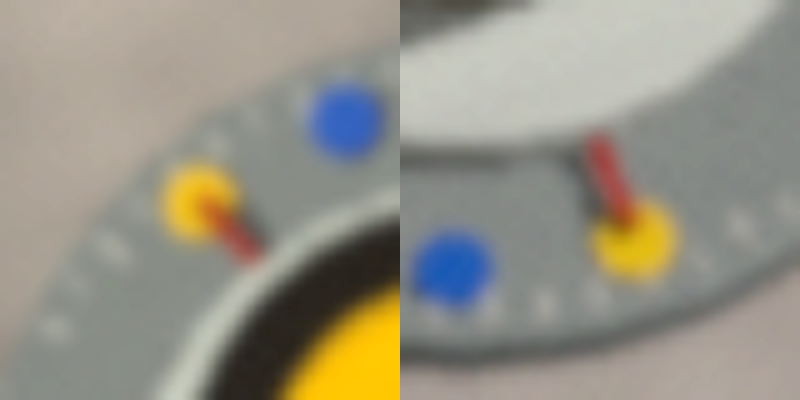

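The pointer now runs into the dot's middle in both views. A colour-centroid check on both views will confirm it, with the dot centre taken from the first frames, where it was uncovered.

```bash
cat > chk.py <<'E'
from h import *
def cen(f,box,kind):
    im=cv2.imread(f'pics/{f}.png').astype(float);r0,r1,c0,c1=box;w=im[r0:r1,c0:c1];b,g,r=w[...,0],w[...,1],w[...,2]
    m=np.clip(np.minimum(r,g)-b-40,0,None) if kind=='y' else np.clip(r-np.maximum(g,b)-25,0,None)*(g<0.55*r)
    Y,X=np.mgrid[r0:r1,c0:c1];return (X*m).sum()/m.sum(),(Y*m).sum()/m.sum()
def run(t,s):
    tb=(139,157,246,260);sb=(286,306,272,289)
    y=(cen('top1',tb,'y'),cen('sc1',sb,'y'));p=(cen(t,tb,'r'),cen(s,sb,'r'))
    print(np.round(y,1),np.round(p,1))
    T,S=load('top1'),load('sc1');ang(T,S,{'y':y});ang(T,S,{'tip':p},z=(18,21))
E
python3 -c "
from chk import *
run('top5','sc5');run('top6','sc6')"
```

```text
[[251.7 147.9]
 [281.  298.6]] [[255.3 150.3]
 [278.1 293.3]]
y 39.42 114.5
y 38.13 110.5
tip 37.93 103.2
tip 36.95 97.3
[[251.7 147.9]
 [281.  298.6]] [[254.3 150.3]
 [278.9 293. ]]
y 39.42 114.5
y 38.13 110.5
tip 38.98 104.9
tip 38.08 97.2
```

The remaining error is about 0.05–0.45°, under 1 mm at the tip. I'll back straight off the knob, go up and move away.

Request:
apply_moves(commands=[[0,0,-0.02,0,0,0,1],[0,-0.01,-0.08,0,0,0,1],[0,-0.02,-0.15,0,0,0,1],[0,-0.02,-0.15,0,0,0,1],[-0.12,-0.02,-0.15,0,0,0,1],[-0.24,-0.02,-0.15,0,0,0,1],[-0.36,-0.02,-0.15,0,0,0,1],[-0.45,-0.02,-0.15,0,0,0,1],[-0.45,-0.02,-0.15,0,0,0,1]])

```text
t: 8.25
position: [492.9, -4.0, 244.7]
orientation: [[0.008, 0.933, 0.359], [-0.001, 0.359, -0.933], [-1.0, 0.007, 0.004]]
ft_force: [-0.6, -0.9, -0.4]
width: 0.007
```

Request:
apply_moves(commands=[[0,-0.1,-0.1,0,0,0,1],[0,-0.2,-0.2,0,0,0,1],[0,-0.25,-0.3,0,0,0,1],[0,-0.25,-0.4,0,0,0,1],[0,-0.25,-0.4,0,0,0,1],[0,-0.25,-0.4,0,0,0,1]])

```text
t: 8.85
position: [339.3, 110.5, 239.7]
orientation: [[0.0, 0.932, 0.361], [-0.0, 0.361, -0.932], [-1.0, 0.0, 0.0]]
ft_force: [-0.3, 0.1, -0.0]
width: 0.005
```

Run:
```python
from chk import *
def avg(n,f,N=6):
    d=grab(n,f); a=d['frame'].astype(float)
    for _ in range(N-1): a+=viewer.grab_frame(n)['frame']
    d['frame']=(a/N).astype(np.uint8);cv2.imwrite(f'pics/{f}.png',d['frame'][...,::-1]);
e=avg('top','top7');e2=avg('scene','sc7');run('top7','sc7')
c=lambda f,r,k:cv2.convertScaleAbs(cv2.resize(cv2.imread(f)[r:r+40,k:k+40],(400,300),interpolation=cv2.INTER_CUBIC),alpha=1.4)
v=lambda f:cv2.resize(cv2.imread(f),(400,300))
cv2.imwrite('pics/m7.png',np.vstack([np.hstack([c('pics/top7.png',128,232),c('pics/sc7.png',275,258)]),np.hstack([v('pics/top7.png'),v('pics/sc7.png')])]))
print(observe()['position'],observe()['ft_force'])
```

```text
[[251.7 147.9]
 [281.  298.6]] [[254.3 150.3]
 [278.8 292.9]]
y 39.42 114.5
y 38.13 110.5
tip 38.98 105.0
tip 38.0 96.9
[339.83185394 109.65832621 239.90614033] [ 0.10247793  0.27451648 -0.34103516]
```

View pics/m7.png

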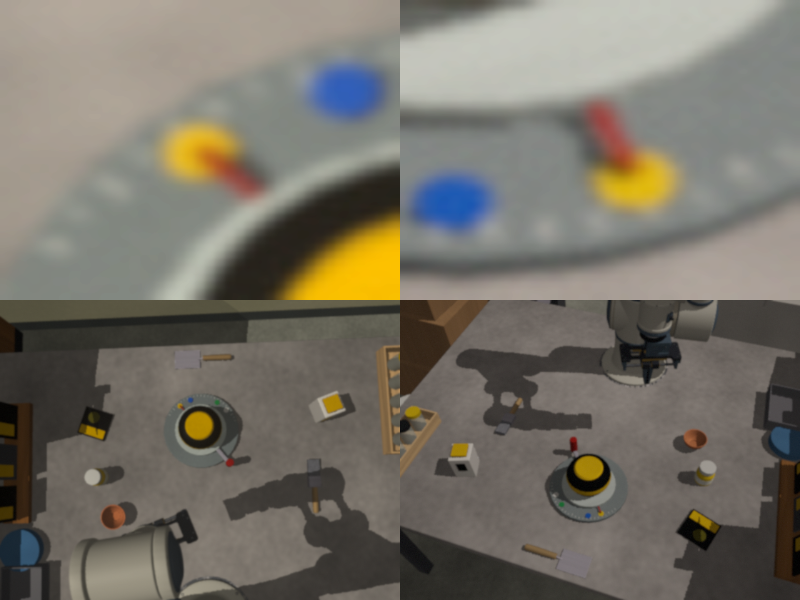

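The pointer stayed on the dot, the pot is centred and the bystanders haven't moved. As a last independent check I'll measure the knob, which sits on a longer radius, then hand in if it agrees.

Run:
```python
from h import *
out=[]
for f in('1','7'):
  for n,c in(('top',(642.9,11.6)),('sc',(645.06,14.8))):
    im=cv2.imread(f'pics/{n}{f}.png').astype(int);b,g,r=im[...,0],im[...,1],im[...,2]
    m=((r-np.maximum(g,b)>60)&(g<.35*r)).astype('uint8')
    k=cv2.connectedComponentsWithStats(m);i=1+k[2][1:,4].argmax();p=k[3][i]
    z=76 if n=='top' else 55
    v=ray(load(n+'1'),p,z)[:2]-c;a=np.degrees(np.arctan2(v[1],v[0]))%360-180;out.append(a);print(n+f,p.round(1),k[2][i,4],a.round(2),np.hypot(*v).round(1))
print('turned',out[2]-out[0],out[3]-out[1])
```

```text
top1 [266.3 241.3] 59 -14.63 149.7
sc1 [297.5 202.7] 74 -12.38 158.7
top7 [321.6 227.2] 68 37.97 147.4
sc7 [243.4 199.2] 84 37.52 156.8
turned 52.60211975180613 49.895975693322015
```

```bash
python3 -c "
from h import *
print(ctrl.finish_job(), observe()['t'])"
```

```text
the job is handed in; nothing more can be done
the job is handed in; nothing more can be done
```

I pushed the red knob about 53° counter-clockwise with shut fingers, in three steps, so the red pointer now points at the middle of the yellow dot. Then I backed off, rose and moved clear, and handed the job in at about 9.5 s of the 45 s allowed.

- **Pointer:** after I retreated, the colour-centroid check put it 0.1° short of the dot's centre in the scene camera and 0.4° short in the top camera. That is under 1 mm at the tip.
- **Knob cross-check:** this agreed less well. The top camera gave a turn of 52.6° and a knob direction about 1° short of the dot. The scene camera gave only 49.9°, which I discounted because that view sees the knob's side and its radius came out 7–9 mm too large. The pointer may therefore be a little short of centre, and I did not nudge it further.
- **Everything else:** in the last pictures the pot stands centred on the turntable and the other things are where they were. The wrist force I read stayed under about 4 N. I judged the pot and the other things by eye and did not measure their positions.

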